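# Snap the pipe clip shut on the humidifier tank

## Task

One of the two snap clips on the proofing humidifier's water pipes is still open. Take the pliers from the rubber mat, squeeze the open clip's two lugs together between their jaws just until the clip clicks shut and stays shut - do not crush it, and do not press it with anything but the pliers - then lay the pliers flat on the mat again and let go. Leave the other things on the bench where they are.

Things in the scene. Friction and masses are not known exactly. Their poses are not given: they have to be found in the camera images.
- pliers_grip (a point): Hand pliers, 172 mm, 110 g, flat on the mat: dark steel jaws, two straight grey handles. Point midway between the handles, 8 mm above the pliers' underside; x towards the jaws, z up. Grip across the handles here (along y): 65 mm wide outside when open. Handles reach 34 mm behind to 42 mm ahead of this point, are 11 mm wide, 16 mm high. Pivot 80 mm, centre of mass 25 mm ahead.
- pliers_jaws (a point): Point midway between the open jaws, 126 mm ahead of pliers_grip, same height, same axes. The jaws stand 26 mm apart here when open, are 11 mm high and end 138 mm ahead of pliers_grip. Pushed in around the lugs, the open jaws' tips meet the clip's ring when this point is about 10 mm past clip_lugs (towards the pipe); ease back some 12 mm from there to squeeze.
- pliers_arm (a joint): Pliers hinge: 0 = open, grows as the handles are squeezed. A return spring holds them open: 9 N on the handles starts to close them. Outer handle faces are parallel at 0.06 rad (60 mm wide): good for carrying. Jaws meet the open clip's lugs near 0.2 rad; the clip clicks by 0.34 rad, at about 21 N on the handles, which then falls to 14 N. Squeezing makes the pliers creep 5 mm forwards in hand.
- clip: The open snap clip: white nylon ring, 39 mm outside, 14 mm high, of two halves hinged at the back, round the grey socket (29 mm diameter) of an upright pipe on the tank. Two flat lugs stand out at its front. Origin on the pipe axis at mid height; -x points from the pipe straight out between the lugs, z up. It turns on the pipe with little friction, so it centres itself between the jaws.
- clip_lugs (a point): Point midway between the open clip's lugs, 39 mm out from the pipe axis, axes as clip. Lugs: plates to 47 mm out, 3 mm thick, 16 mm high; over both, 16 mm when open, 9 mm when shut. A small hooked catch on top rises 15 mm above this point. Slide the jaws in level along the clip's +x, one either side; to squeeze, jaw tips must be beside the lugs, 20 to 40 mm out, not on the ring.
- clip_jaw (a joint): Closing angle of the clip: 0 = open, 0.112 rad = stop. Squeezing the lugs takes up to about 14 N; then the spring catch drops behind a tooth with a click and holds: let go, the clip rests near 0.1. Released before the click it springs open again. More than 30 N on each lug (some 35 N on the handles) would crush it.
- mat: Black rubber mat 320 x 300 mm (x, y), 4 mm thick, fixed on the bench; origin at the centre of its underside.
- tank: Steel humidifier feed tank 182 x 272 x 85 mm, fixed; origin under its centre. On top, 50 mm to its front (-x) and 65 mm either side of its middle, stand two like copper pipes in grey sockets, bent back 90 mm above the tank to a brass valve block (top 190 mm above the bench). One has the open clip, the other the same clip already shut.
- screwdriver: Screwdriver lying on the mat, 170 mm; not needed.
- spare_clip: Loose spare clip of the same kind lying on the mat; not needed.
- scraper: Steel dough scraper with wooden grip, 125 x 100 mm, lying flat on the bench; not needed.
- timer: Round white kitchen timer, 72 mm diameter, 42 mm high; not needed.
- bowl: Steel bowl, 140 mm diameter, 55 mm high; not needed.
There are look-alikes about, which are no part of the job. Leave any turquoise look-alike of the part that bears pliers_grip alone.

How it is judged:
By the outcome, as a careful person would: the job done as asked, in the order asked, and still so for the second after the job is handed in, with the robot touching nothing.
It also fails if it takes over 64 s, if anything falls off the work surface, if the arm or the gripper's body presses on something with over 40 N, if the wrist force passes 120 N, or if a joint passes its speed limit or range.

## Robot

A 6-joint arm with a two-finger parallel gripper is mounted at the origin on the work surface. World frame = base frame: x ahead of the robot, y to its left, z up, the work surface at z = 0. Lengths are in m, angles in rad, forces in N, time in s.
With the tool pointing down it reaches from about 0.325 to 0.85 m from the base axis. Payload 4.4 kg.
Tool frame: the origin (TCP) lies between the finger pads; the fingertips stand 25 mm ahead of it and the grasp point (between the pads) lies 6 mm ahead of it; x points along the fingers, y is the direction in which the jaws open and shut, and the axes are right-handed (so a half turn about x gives the same grasp; the last joint's range is limited). The gripper opens to 94 mm and grips with 3 to 60 N. Pads are 16 mm wide; open, the fingers measure 119 mm over their backs; the gripper's body (75 mm by 177 mm) begins 78 mm behind the grasp point.
Start: joints at [1.131, 0.207, 1.542, -0, 1.393, -0.15], TCP at [0.164, 0.551, 0.23] pointing down, gripper open.
Joint ranges: [-2.73, 2.73], [-0.86, 2.22], [0.23, 2.46], [-1.11, 4.25], [0.08, 2.63], [-2.82, 2.82]. Speed limits (rad/s): [2.79, 2.79, 3.14, 3.14, 3.14, 3.14].

## Interface

Orientations are given as [roll, pitch, yaw] about the fixed x, y, z axes, in that order (R = Rz(yaw) Ry(pitch) Rx(roll)).
In Python, from rig import status, viewer, ticket gives the robot as it stands.
- The arm moves only by the tool drive_tool, never from a script. Its argument "steps" is a list of rows, each an object of numbers: "dx", "dy", "dz": the shift along the tool's x, y, z in cm; "yaw": the turn about the tool's x in rad; "claw": the gripper command: -1 is shut, 1 is fully open, values between are in proportion. A call has 1 to 8 rows; each row is the pose to reach, as a shift and turn from the pose measured when the call began, along the tool's axes at that moment; what a row does not reach only later rows make up. A row lasts 1/8 s, in which the tool goes at most 62.5 mm and 10.7 degrees, less where a joint would pass 70% of its speed; a pose out of reach is approached as far as the arm can. A call with a gripper value outside its range is refused whole. The fingers move at their own pace and stop on an object; "squeeze" is the grip in N (left out, the last holds). Time passes only in rows, so rows that repeat a pose let the fingers close. It gives the time, the measured TCP pose, the force and the opening at its end, in the units of the state.
- status.sense(): the state, without advancing time (a new reading comes with each control period).
- viewer.read_camera(name): name is "scene" or "side" or "wrist"; returns the picture (384x512x3 uint8, blue, green, red); there is no depth.
- viewer.camera_model(name): a dict with "K" (3x3 intrinsics, pixels), "pose" (4x4, takes a point from camera to world coordinates). Camera axes: x right, y up, looking along -z (the intrinsics and any distortion apply to the point x, -y, -z); pixel columns grow to the right and rows downward; lengths in m; the calibration is good to about 2 mm. A picture is of the moment at which its call begins: read the wrist's pose just before it. camera_model takes no time and is no camera call; for the wrist camera it gives the pose at the moment of the call.
- ticket.job_done(): hands the job in, once; it reports no verdict.
The state is a dict: "t": time; "joints": joint angles; "qvel": joint speeds; "effort": joint torques, N m; "ee_pos": TCP position; "tcp_rot": TCP orientation; "contact_force": force on the tool from outside, world axes, zero at the start; "wrist_torque": the same for the moment, N m; "finger_gap": finger opening in m.
Only numpy, scipy, OpenCV 4.12 (cv2) and the standard library are available. Lean on these libraries where they do the work, as an engineer would, in place of code of your own. Each camera call takes 0.05 s, during which the arm holds its last target. There are 200 camera calls.

## Working session

There is one attempt and no reset: what is moved stays moved. The work goes in short steps, Python scripts to look and compute and a tool call to move; the robot and the scene stay as the last step left them, time stands still between calls to the robot, and variables do not carry over. Pictures are saved under pics/ and viewed, about 8 in all and at most 12, crops included, and the job is handed in when it is done.

Besides the shell and the picture viewer there is one more tool, called after "Request:" by a JSON object that holds its "fn" and its "kwargs", one argument or row to a line. drive_tool: Moves the arm, as the interface text tells. Its arguments: {"type":"object","properties":{"steps":{"type":"array","items":{"type":"object","properties":{"dx":{"type":"number"},"dy":{"type":"number"},"dz":{"type":"number"},"yaw":{"type":"number"},"claw":{"type":"number"}}}},"squeeze":{"type":"number"}},"required":["steps"]}

```bash
mkdir -p pics; cat > h.py <<'E'
import sys; sys.path.insert(0,'.')
import numpy as np, cv2
from rig import status, viewer, ticket
def snap(n,f):
    m=viewer.camera_model(n); im=viewer.read_camera(n); cv2.imwrite(f'pics/{f}.png',im); np.savez(f'pics/{f}.npz',K=m['K'],P=m['pose']); return im
def mod(f):
    d=np.load(f'pics/{f}.npz'); return d['K'],d['P']
def proj(f,p):
    K,P=mod(f); p=np.atleast_2d(p); c=(p-P[:3,3])@P[:3,:3]; u=(c*[1,-1,-1])@K.T; return u[:,:2]/u[:,2:]
def ray(f,uv):
    K,P=mod(f); d=np.linalg.solve(K,[uv[0],uv[1],1])*[1,-1,-1]; d=P[:3,:3]@d; return P[:3,3],d/np.linalg.norm(d)
def onz(f,uv,z):
    o,d=ray(f,uv); return o+d*(z-o[2])/d[2]
def tri(*obs):
    A=0;b=0;R=[ray(*x) for x in obs]
    for o,d in R:
        M=np.eye(3)-np.outer(d,d);A=A+M;b=b+M@o
    p=np.linalg.solve(A,b); return p,[np.linalg.norm(np.cross(p-o,d)) for o,d in R]
E
ls; python3 - <<'E'
from h import *
print(status.sense()); print({k:v for k,v in viewer.camera_model('scene').items()})
a=snap('scene','s0');b=snap('side','d0');c=snap('wrist','w0')
for f in('s0','d0','w0'): print(mod(f)[1][:3,3].round(3),(-mod(f)[1][:3,2]).round(2))
cv2.imwrite('pics/m0.png',cv2.resize(np.hstack([a,b]),(800,300)))
E
```

```text
h.py
pics
{'t': 0.0, 'joints': array([ 1.13050822e+00,  2.07423169e-01,  1.54294542e+00, -2.46903304e-05,
        1.39348088e+00, -1.50487803e-01]), 'qvel': array([-0.00012983,  0.00045106,  0.00033359, -0.00063132,  0.0010423 ,
        0.00094657]), 'effort': array([-1.47264222e-03, -3.70878589e+01, -2.81412596e+01,  6.96130889e-02,
        3.61192692e-02, -1.30419439e-04]), 'ee_pos': array([0.16400164, 0.5503352 , 0.229293  ]), 'tcp_rot': array([-1.7105201 ,  1.56853938, -2.00031603]), 'contact_force': array([ 0.56941439, -0.69215103,  0.34101491]), 'wrist_torque': array([ 0.02826072, -0.00326563,  0.03729996]), 'finger_gap': 0.09399061327740509}
{'K': array([[430.08472804,   0.        , 259.64975032],
       [  0.        , 430.08472804, 192.71536995],
       [  0.        ,   0.        ,   1.        ]]), 'pose': array([[-0.87506757, -0.28584173,  0.3905781 ,  1.00919805],
       [ 0.48395627, -0.5058086 ,  0.71410362,  1.10677442],
       [-0.00656285,  0.81391164,  0.5809516 ,  0.97313567],
       [ 0.        ,  0.        ,  0.        ,  1.        ]])}
[1.009 1.107 0.973] [-0.39 -0.71 -0.58]
[ 0.357 -0.743  0.601] [ 0.07  0.84 -0.54]
[0.095 0.572 0.384] [ 0.24 -0.07 -0.97]
```

View pics/s0.png

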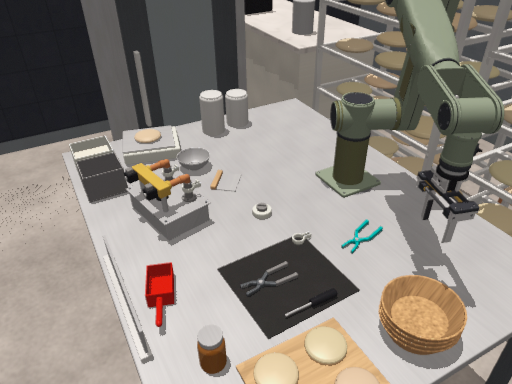

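View pics/d0.png

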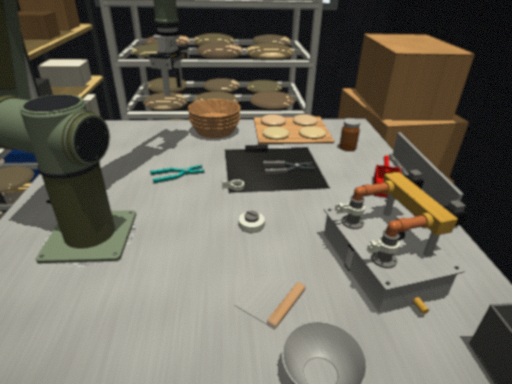

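The scene view has grey pliers on the black mat at about (265,280), with handles towards (290,265) and (297,277) and jaws towards (245,285). Turquoise pliers lie off the mat at (362,237); they are the look-alike, so I'll leave them. The tank is at (170,205) in the scene view and (390,250) in the side view. Next is an enlarged crop to confirm the pliers and clips.

```bash
python3 - <<'E'
from h import *
def crop(f,x,y,w=80,h=60,k=5): return cv2.resize(cv2.imread(f'pics/{f}.png')[y:y+h,x:x+w],None,fx=k,fy=k,interpolation=cv2.INTER_CUBIC)
m=np.vstack([np.hstack([crop('s0',230,250),crop('d0',250,140)]),np.hstack([crop('s0',125,150),crop('d0',335,190)])])
cv2.imwrite('pics/m1.png',m)
for f,uv,z in [('s0',(265,280),.012),('d0',(290,165),.012),('s0',(170,205),.085),('d0',(390,250),.085)]: print(onz(f,uv,z).round(3))
E
```

```text
[0.567 0.327 0.012]
[0.566 0.345 0.012]
[ 0.715 -0.073  0.085]
[ 0.698 -0.178  0.085]
```

View pics/m1.png

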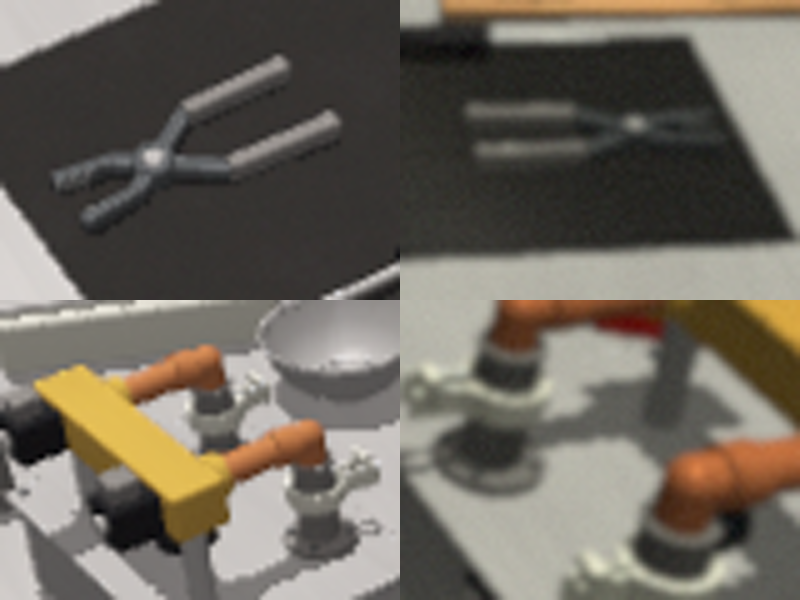

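The crop confirms grey-handled pliers on the mat, with jaws pointing away from the robot. The two pipe clips have lugs towards the robot, and a closer look will show which one is open. Now I'll triangulate.

```bash
python3 - <<'E'
from h import *
s=status.sense()
pts={}
for n,a,b in [('hL',(286.6,262.4),(264,161.6)),('hLx',(296.6,274),(264,161.6)),('hR',(296.6,274),(266,170)),('hR2',(286.6,262.4),(266,170)),('piv',(260.6,281.4),(297,164.6)),
 ('ringA',(187.5,189),(351.5,208.5)),('ringA/B',(187.5,189),(390,244)),('ringB',(168,173),(390,244))]:
    p,e=tri(('s0',a),('d0',b)); print(n,p.round(3),np.round(e,4))
for q in [(286.6,262.4),(296.6,274),(260.6,281.4),(242,286.4),(248,294.4)]: print(onz('s0',q,.018).round(4))
for q in [(264,161.6),(266,170),(297,164.6),(312,163),(314,167.6)]: print('d',onz('d0',q,.018).round(4))
# tcp axes
from scipy.spatial.transform import Rotation as R
print(R.from_euler('xyz',s['tcp_rot']).as_matrix().round(3))
E
```

```text
hL [0.479 0.318 0.038] [0.0066 0.0066]
hLx [0.476 0.359 0.02 ] [0.0008 0.0008]
hR [ 0.474  0.342 -0.001] [0.0095 0.0095]
hR2 [0.477 0.301 0.019] [0.0017 0.0017]
piv [0.586 0.332 0.02 ] [0.0014 0.0014]
ringA [ 0.641 -0.077  0.124] [0.0036 0.0036]
ringA/B [ 0.662 -0.154  0.088] [0.0403 0.0403]
ringB [ 0.673 -0.206  0.127] [0.0034 0.0034]
[0.4747 0.3008 0.018 ]
[0.4744 0.3574 0.018 ]
[0.5837 0.3303 0.018 ]
[0.6407 0.3207 0.018 ]
[0.6395 0.3562 0.018 ]
d [0.4772 0.3609 0.018 ]
d [0.4785 0.3012 0.018 ]
d [0.5884 0.3357 0.018 ]
d [0.6425 0.3457 0.018 ]
d [0.6426 0.3127 0.018 ]
[[-0.001  0.286  0.958]
 [-0.002  0.958 -0.286]
 [-1.    -0.002 -0.   ]]
```

Request:
{"fn": "drive_tool", "kwargs": {
  "steps": [
    {"dx": 0, "dy": -1.6, "dz": 5.6, "yaw": -0.05},
    {"dx": 0, "dy": -3.2, "dz": 11.2, "yaw": -0.1},
    {"dx": 1, "dy": -4.8, "dz": 16.8, "yaw": -0.15},
    {"dx": 2, "dy": -6.5, "dz": 22.4, "yaw": -0.2},
    {"dx": 3, "dy": -8.1, "dz": 28, "yaw": -0.25},
    {"dx": 5, "dy": -9.7, "dz": 33.6, "yaw": -0.31},
    {"dx": 7, "dy": -11.3, "dz": 39.1, "yaw": -0.31},
    {"dx": 7, "dy": -11.3, "dz": 39.1, "yaw": -0.31, "claw": 1}
  ]
}}

```text
$.steps[0]: bad value
```

```bash
python3 - <<'E'
from h import *
s=status.sense();print(s['ee_pos'],s['tcp_rot'],s['joints'].round(2),s['t'])
a=snap('wrist','w1');cv2.imwrite('pics/w1v.png',cv2.resize(a,(800,600),interpolation=cv2.INTER_CUBIC))
E
```

```text
[0.16409632 0.55050918 0.22956898] [-1.70719051  1.56908962 -1.99700416] [ 1.13  0.21  1.54 -0.    1.39 -0.15] 0.15
```

View pics/w1v.png

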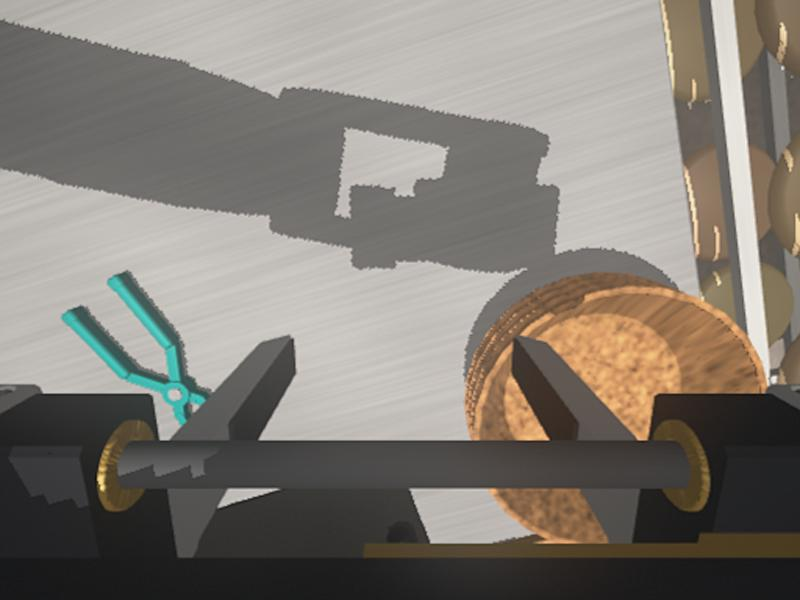

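The move was refused (the rows probably need every key), so this picture only shows the start pose: turquoise pliers at lower left, basket at right. Retrying with full rows.

Request:
{"fn": "drive_tool", "kwargs": {
  "steps": [
    {"dx": 0, "dy": -1.6, "dz": 5.6, "yaw": -0.05, "claw": 1},
    {"dx": 0, "dy": -3.2, "dz": 11.2, "yaw": -0.1, "claw": 1},
    {"dx": 1, "dy": -4.8, "dz": 16.8, "yaw": -0.15, "claw": 1},
    {"dx": 2, "dy": -6.5, "dz": 22.4, "yaw": -0.2, "claw": 1},
    {"dx": 3, "dy": -8.1, "dz": 28, "yaw": -0.25, "claw": 1},
    {"dx": 5, "dy": -9.7, "dz": 33.6, "yaw": -0.31, "claw": 1},
    {"dx": 7, "dy": -11.3, "dz": 39.1, "yaw": -0.31, "claw": 1},
    {"dx": 7, "dy": -11.3, "dz": 39.1, "yaw": -0.31, "claw": 1}
  ],
  "squeeze": 8
}}

```text
t: 1.2
ee_pos: [0.5082, 0.3272, 0.1573]
tcp_rot: [-2.408, 1.566, -2.394]
contact_force: [0.5, 0.1, 0.1]
finger_gap: 0.0938
```

```bash
python3 - <<'E'
from h import *
from scipy.spatial.transform import Rotation as R
s=status.sense();print(s['ee_pos'],s['joints'].round(2),s['t']);print(R.from_euler('xyz',s['tcp_rot']).as_matrix().round(4))
a=snap('wrist','w1');cv2.imwrite('pics/w1v.png',cv2.resize(a,(768,576),interpolation=cv2.INTER_CUBIC))
print(mod('w1')[1].round(3))
for p in [(.474,.301,.018),(.474,.358,.018),(.586,.333,.018),(.641,.32,.018),(.641,.352,.018)]: print(proj('w1',p)*1.5)
E
```

```text
[0.50820727 0.32716273 0.15729526] [ 0.43  0.34  1.53 -0.    1.27 -1.16] 1.2
[[-0.0038 -0.0145  0.9999]
 [-0.0035  0.9999  0.0145]
 [-1.     -0.0034 -0.0038]]
[[-0.014 -0.97  -0.244  0.437]
 [ 1.    -0.014 -0.001  0.328]
 [-0.003 -0.243  0.97   0.312]
 [ 0.     0.     0.     1.   ]]
[[348.87913703 233.87910416]]
[[430.98210736 235.04870691]]
[[392.22472992 382.03691932]]
[[374.58634978 445.44706948]]
[[415.08063245 446.00630262]]
```

View pics/w1v.png

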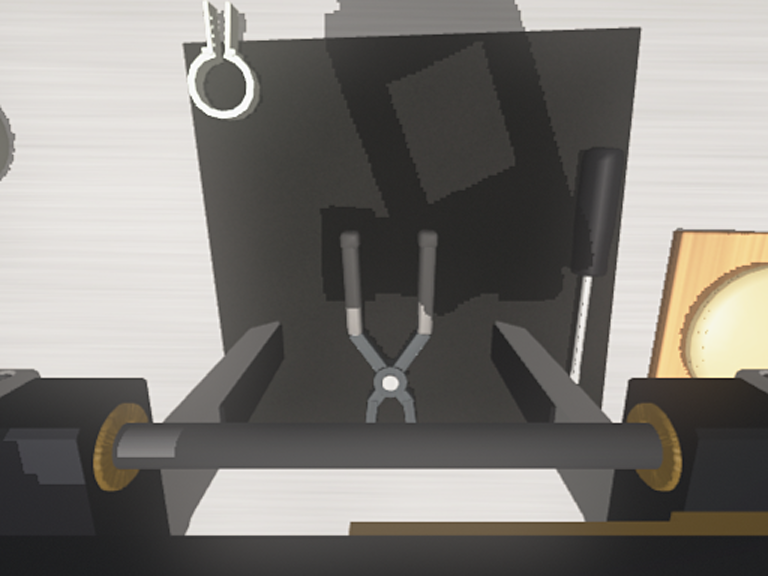

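The wrist view matches my predicted handle ends (350,233)/(428,233) and pivot (390,382) to within 2 px. That puts the grip at about (0.5065, 0.330) with yaw 0.02. The spare clip is at (222,80) and the screwdriver at (590,260), both clear of the fingers. Descending.

Request:
{"fn": "drive_tool", "kwargs": {
  "steps": [
    {"dx": 4, "dy": 0.3, "dz": -0.1, "yaw": -0.01, "claw": 1},
    {"dx": 8, "dy": 0.3, "dz": -0.1, "yaw": -0.01, "claw": 1},
    {"dx": 11, "dy": 0.3, "dz": -0.15, "yaw": -0.01, "claw": 1},
    {"dx": 12.5, "dy": 0.3, "dz": -0.15, "yaw": -0.01, "claw": 1},
    {"dx": 12.5, "dy": 0.3, "dz": -0.15, "yaw": -0.01, "claw": 1},
    {"dx": 12.5, "dy": 0.3, "dz": -0.15, "yaw": -0.01, "claw": 0.5},
    {"dx": 12.5, "dy": 0.3, "dz": -0.15, "yaw": -0.01, "claw": 0.27},
    {"dx": 12.5, "dy": 0.3, "dz": -0.15, "yaw": -0.01, "claw": 0.27}
  ],
  "squeeze": 16
}}

```text
t: 2.25
ee_pos: [0.5056, 0.3318, 0.0344]
tcp_rot: [-2.385, 1.568, -2.358]
contact_force: [-0.0, -0.6, 0.1]
finger_gap: 0.0673
```

Request:
{"fn": "drive_tool", "kwargs": {
  "steps": [
    {"dx": 0.1, "dy": 0, "dz": 0, "yaw": 0, "claw": 0.27},
    {"dx": 0.2, "dy": 0, "dz": 0, "yaw": 0, "claw": 0.27},
    {"dx": 0.2, "dy": 0, "dz": 0, "yaw": 0, "claw": 0.27},
    {"dx": 0.2, "dy": 0, "dz": 0, "yaw": 0, "claw": 0.27}
  ]
}}

```text
t: 2.75
ee_pos: [0.506, 0.3318, 0.0342]
tcp_rot: [-2.267, 1.569, -2.24]
contact_force: [-1.8, -1.7, 9.8]
finger_gap: 0.0599
```

Request:
{"fn": "drive_tool", "kwargs": {
  "steps": [
    {"dx": -1.5, "dy": 0, "dz": 0, "yaw": 0, "claw": 0.27},
    {"dx": -4, "dy": 0, "dz": 0, "yaw": 0, "claw": 0.27},
    {"dx": -8, "dy": 0, "dz": 0, "yaw": 0, "claw": 0.27},
    {"dx": -13, "dy": 0, "dz": 0, "yaw": 0, "claw": 0.27},
    {"dx": -18, "dy": 0, "dz": 0, "yaw": 0, "claw": 0.27},
    {"dx": -23, "dy": -2, "dz": 1, "yaw": 0, "claw": 0.27},
    {"dx": -26.5, "dy": -6, "dz": 3, "yaw": 0, "claw": 0.27},
    {"dx": -26.5, "dy": -10, "dz": 5, "yaw": 0, "claw": 0.27}
  ]
}}

```text
t: 3.75
ee_pos: [0.5615, 0.2336, 0.305]
tcp_rot: [0.088, 1.562, 0.116]
contact_force: [0.1, 0.2, -1.3]
finger_gap: 0.0601
```

Request:
{"fn": "drive_tool", "kwargs": {
  "steps": [
    {"dx": 0, "dy": -5, "dz": 2, "yaw": 0, "claw": 0.27},
    {"dx": 0, "dy": -10, "dz": 4, "yaw": 0, "claw": 0.27},
    {"dx": 0, "dy": -15, "dz": 6, "yaw": -0.05, "claw": 0.27},
    {"dx": 0, "dy": -20, "dz": 8, "yaw": -0.1, "claw": 0.27},
    {"dx": 0, "dy": -25, "dz": 10, "yaw": -0.15, "claw": 0.27},
    {"dx": 0, "dy": -30, "dz": 12, "yaw": -0.2, "claw": 0.27},
    {"dx": 0, "dy": -35, "dz": 14, "yaw": -0.2, "claw": 0.27},
    {"dx": 0, "dy": -38, "dz": 14, "yaw": -0.2, "claw": 0.27}
  ]
}}

```text
t: 4.75
ee_pos: [0.7125, -0.1453, 0.3051]
tcp_rot: [-0.12, 1.563, 0.105]
contact_force: [-0.6, 0.6, -1.2]
finger_gap: 0.0599
```

```bash
python3 - <<'E'
from h import *
from scipy.spatial.transform import Rotation as R
s=status.sense();print(s['ee_pos'],s['joints'].round(2),s['t']);print(R.from_euler('xyz',s['tcp_rot']).as_matrix().round(4))
a=snap('wrist','w2');snap('scene','s2');cv2.imwrite('pics/w2v.png',cv2.resize(a,(768,576),interpolation=cv2.INTER_CUBIC))
print(proj('w2',[(.641,-.077,.124),(.673,-.206,.127)])*1.5)
E
```

```text
[ 0.71248814 -0.14525292  0.3050554 ] [-0.32  0.49  1.01  0.    1.63 -2.12] 4.75
[[ 7.900e-03 -2.239e-01  9.746e-01]
 [ 8.000e-04  9.746e-01  2.239e-01]
 [-1.000e+00 -1.000e-03  7.900e-03]]
[[491.7886731  198.55095158]
 [319.92253165 201.94804404]]
```

View pics/w2v.png

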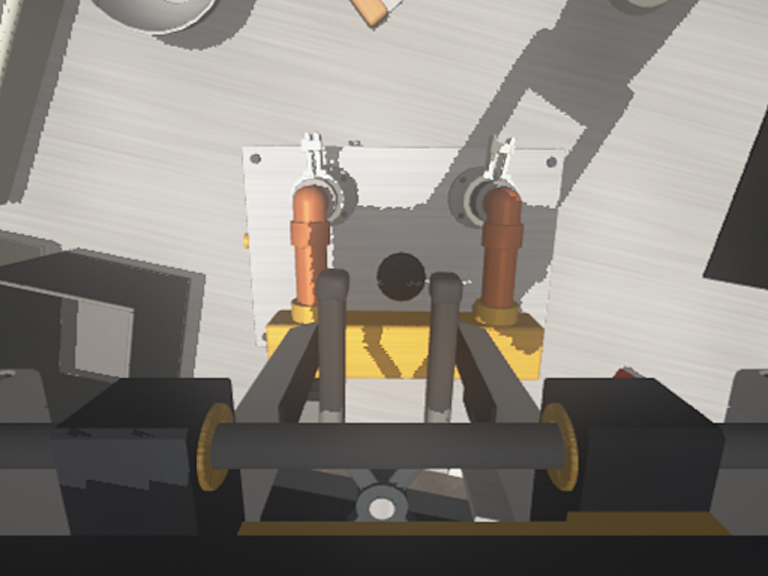

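The pliers are held, and both clips are visible from above: left one with lugs at (313,150), right one at (500,155). I'll zoom in on the lugs.

```bash
python3 - <<'E'
from h import *
a=cv2.imread('pics/w2.png')
c=lambda x,y:cv2.resize(a[y:y+50,x:x+50],None,fx=8,fy=8,interpolation=cv2.INTER_CUBIC)
cv2.imwrite('pics/w2c.png',np.hstack([c(185,83),c(305,83)]))
E
```

```text
(no output)
```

View pics/w2c.png

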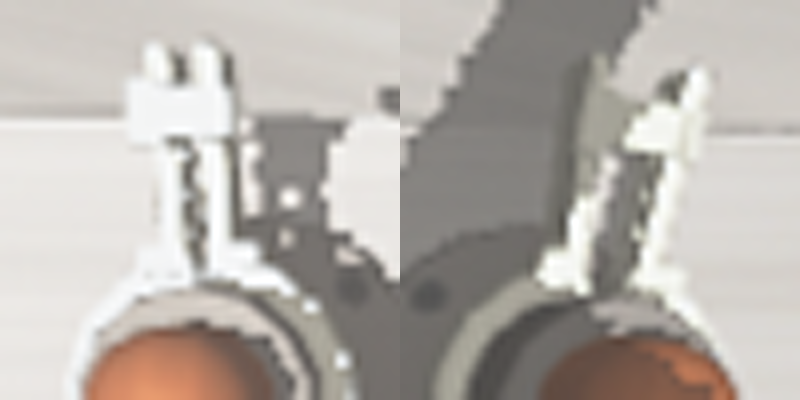

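The left clip's lugs are about 8 px over both (roughly 9 mm, with the catch engaged), so it is shut. The right clip's are about 14 px (roughly 15 mm), so it is the open one: pipe A, near (0.64,-0.077). I'll refine its height and direction with a model overlay.

```bash
cat > clip.py <<'E'
from h import *
def model(c,yaw,z,sh=0):
    t=np.linspace(0,2*np.pi,40); R=np.array([[np.cos(yaw),-np.sin(yaw)],[np.sin(yaw),np.cos(yaw)]])
    L=[]
    for h in(-.007,.007): L.append(np.c_[c+np.c_[np.cos(t),np.sin(t)]*.0195,np.full(40,z+h)])
    for y in(-.008,.008):
        q=np.array([[-.018,y],[-.047,y],[-.047,y],[-.018,y],[-.018,y]])@R.T+c
        L.append(np.c_[q,z+np.array([-.008,-.008,.008,.008,-.008])])
    return L
def overlay(f,x,y,w,h,k,c,yaw,z):
    a=cv2.resize(cv2.imread(f'pics/{f}.png')[y:y+h,x:x+w],None,fx=k,fy=k,interpolation=cv2.INTER_CUBIC); b=a.copy()
    for l in model(c,yaw,z):
        p=((proj(f,l)-[x,y]+.5)*k).astype(int); cv2.polylines(b,[p],False,(0,0,255),1)
    return np.hstack([a,b])
E
python3 - <<'E'
from clip import *
for z in(.120,.130):
  r=onz('w2',((325.6+338.1)/2,117),z+.008); t=onz('w2',(336,91.6),z+.008); print(z,r.round(4),t.round(4),np.arctan2(*(r-t)[[1,0]]))
z=.124
r=onz('w2',(331.9,117),z+.008)[:2]; t=onz('w2',(336,91.6),z+.008)[:2]; d=(r-t)/np.linalg.norm(r-t); c=t+d*.047; yaw=np.arctan2(d[1],d[0]); print(c,yaw,np.linalg.norm(r-t))
cv2.imwrite('pics/ov.png',np.vstack([overlay('s0',175,168,40,25,10,c,yaw,z),overlay('d0',332,195,40,25,10,c,yaw,z)]))
E
```

```text
0.12 [ 0.6236 -0.0785  0.128 ] [ 0.5964 -0.0818  0.128 ] 0.12346576941575585
0.13 [ 0.6241 -0.0809  0.138 ] [ 0.5977 -0.0842  0.138 ] 0.1234657694157558
[ 0.64353347 -0.07689992] 0.12552345438373086 0.027073993939646095
```

View pics/ov.png

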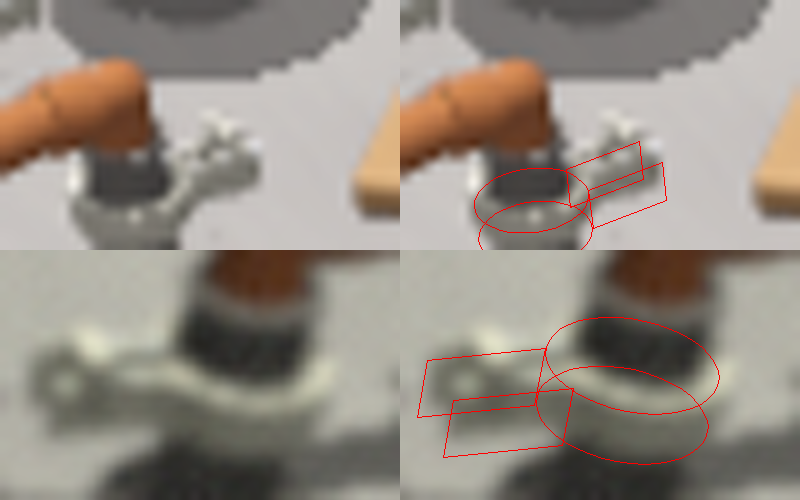

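Open clip confirmed and well modelled. The overlay suggests it sits about 4 mm higher than drawn, so z ≈ 0.128. Next I'll find the pliers' pose in the hand from the same picture.

```bash
python3 - <<'E'
from clip import *
from scipy.spatial.transform import Rotation as R
T=R.from_euler('xyz',status.sense()['tcp_rot']).as_matrix(); p=status.sense()['ee_pos']
q={}
for n,uv in [('hl',(333/1.5,272/1.5)),('hr',(446/1.5,275/1.5)),('piv',(381/1.5,508/1.5))]:
    o,d=ray('w2',uv); o=T.T@(o-p); d=T.T@d; q[n]=o+d*(.015-o[0])/d[0]; print(n,q[n].round(4))
m=(q['hl']+q['hr'])/2; v=q['piv']-m; a=np.arctan2(v[1],v[2]); print('mid',m,'len',np.hypot(v[1],v[2]),'tilt y/z',a)
grip=q['piv']-.08*v/np.linalg.norm(v); jaws=q['piv']+.046*v/np.linalg.norm(v); print('jaws in tool',jaws)
c=np.array([.6440,-.0779]); yaw=.124; d=np.array([np.cos(yaw),np.sin(yaw)])
# tool yaw: tool z=(cos ty, sin ty), y=(-sin,cos); pliers dir=z+a*y -> ty+a
ty=yaw-a; Z=np.array([np.cos(ty),np.sin(ty)]);Y=np.array([-Z[1],Z[0]])
Tz0=T[:2,2];Ty0=T[:2,1]; now=np.arctan2(T[1,2],T[0,2])
for n,out in [('pre',.096),('fin',.041)]:
    t=c-out*d-jaws[1]*Y-jaws[2]*Z; s=t-p[:2]; print(n,t.round(4),'dy,dz cm',(s@Ty0*100).round(2),(s@Tz0*100).round(2),'yaw',now-ty)
E
```

```text
hl [ 0.015  -0.02   -0.0333]
hr [ 0.015   0.0263 -0.0321]
piv [ 0.015  -0.0005  0.0818]
mid [ 0.015       0.00313027 -0.03267586] len 0.11458004993829533 tilt y/z -0.03177926156594862
jaws in tool [ 0.015      -0.00197199  0.12782311]
pre [ 0.4222 -0.1077] dy,dz cm 10.18 -27.38 yaw 0.06711749832215871
fin [ 0.4767 -0.1009] dy,dz cm 9.64 -21.9 yaw 0.06711749832215871
```

Request:
{"fn": "drive_tool", "kwargs": {
  "steps": [
    {"dx": 0, "dy": 2, "dz": -5.5, "yaw": 0.03, "claw": 0.27},
    {"dx": 0, "dy": 4, "dz": -11, "yaw": 0.06, "claw": 0.27},
    {"dx": 0, "dy": 6, "dz": -16.5, "yaw": 0.06, "claw": 0.27},
    {"dx": 0, "dy": 8, "dz": -22, "yaw": 0.06, "claw": 0.27},
    {"dx": 2, "dy": 10.2, "dz": -27.4, "yaw": 0.06, "claw": 0.27},
    {"dx": 7, "dy": 10.2, "dz": -27.4, "yaw": 0.06, "claw": 0.27},
    {"dx": 12, "dy": 10.2, "dz": -27.4, "yaw": 0.06, "claw": 0.27},
    {"dx": 15.5, "dy": 10.2, "dz": -27.4, "yaw": 0.06, "claw": 0.27}
  ]
}}

```text
t: 5.85
ee_pos: [0.4219, -0.1057, 0.1465]
tcp_rot: [-0.01, 1.564, 0.154]
contact_force: [-0.4, -0.2, -0.8]
finger_gap: 0.0597
```

```bash
python3 - <<'E'
from clip import *
from scipy.spatial.transform import Rotation as R
s=status.sense();print(s['ee_pos'],s['finger_gap'],s['t']);print(R.from_euler('xyz',s['tcp_rot']).as_matrix().round(4))
snap('scene','s3');snap('side','d3');snap('wrist','w3')
c=np.array([.6440,-.0779])
A=overlay('s3',175,165,50,30,8,c,.124,.128);B=overlay('d3',315,190,50,40,8,c,.124,.128)
cv2.imwrite('pics/ov3.png',np.vstack([A,B]))
E
```

```text
[ 0.42185866 -0.10574957  0.14654007] 0.05973825763453193 5.85
[[ 7.100e-03 -1.631e-01  9.866e-01]
 [ 1.100e-03  9.866e-01  1.631e-01]
 [-1.000e+00 -1.000e-04  7.100e-03]]
```

View pics/ov3.png

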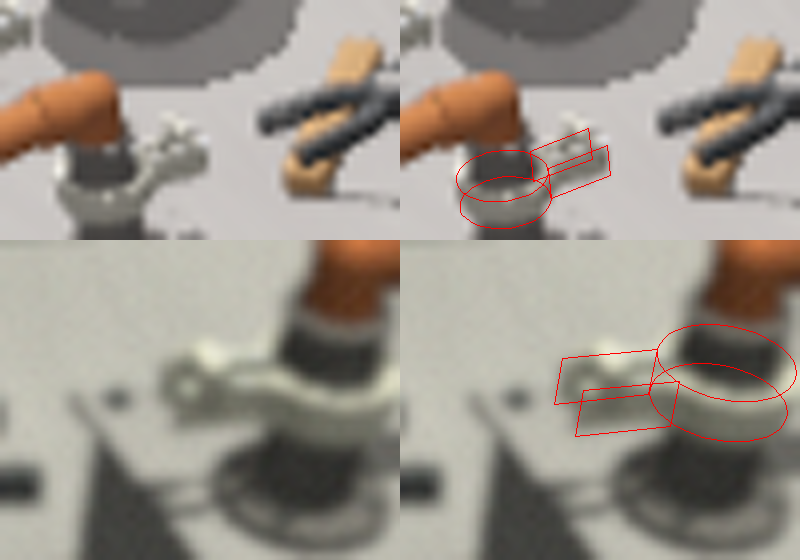

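```bash
python3 - <<'E'
from clip import *
p,e=tri(('s3',(208.1,180.3)),('d3',(319.8,220.6)));print(p.round(4),e)
c=np.array([.6440,-.0779]);d=np.array([.9923,.1237]);n=np.array([-d[1],d[0]])
for z in (.1245,.128): print('expected',[np.r_[c-.084*d+k*.014*n,z].round(4) for k in(-1,1)])
print('tip along/lateral',(p[:2]-c)@d,(p[:2]-c)@n)
for f in('s3','d3'): print(proj(f,[np.r_[c-.084*d+k*.014*n,.1245] for k in(-1,1)]))
E
```

```text
[ 0.5564 -0.1069  0.1145] [np.float64(0.0006879644564220753), np.float64(0.0006879644564224442)]
expected [array([ 0.5624, -0.1022,  0.1245]), array([ 0.5589, -0.0744,  0.1245])]
expected [array([ 0.5624, -0.1022,  0.128 ]), array([ 0.5589, -0.0744,  0.128 ])]
tip along/lateral -0.09047833919546472 -0.01799276074882912
[[206.68733087 179.08782231]
 [210.72568084 182.63622332]]
[[322.16507108 215.59644051]
 [317.96272509 208.47387349]]
```

The jaw tip triangulates about 10 mm lower than expected (z 0.1145), so the pliers droop slightly in the hand, and it is about 6 mm further back. I'll raise 1.2 cm and slide in 6.1 cm.

Request:
{"fn": "drive_tool", "kwargs": {
  "steps": [
    {"dx": -1.2, "dy": 0, "dz": 0, "yaw": 0, "claw": 0.27},
    {"dx": -1.2, "dy": 0, "dz": 0, "yaw": 0, "claw": 0.27},
    {"dx": -1.2, "dy": -0.1, "dz": 1.2, "yaw": 0, "claw": 0.27},
    {"dx": -1.2, "dy": -0.1, "dz": 2.2, "yaw": 0, "claw": 0.27},
    {"dx": -1.2, "dy": -0.15, "dz": 3.2, "yaw": 0, "claw": 0.27},
    {"dx": -1.2, "dy": -0.15, "dz": 4.0, "yaw": 0, "claw": 0.27},
    {"dx": -1.2, "dy": -0.15, "dz": 4.0, "yaw": 0, "claw": 0.27}
  ]
}}

```text
t: 6.88
ee_pos: [0.4618, -0.1007, 0.1588]
tcp_rot: [0.424, 1.566, 0.588]
contact_force: [-0.1, -0.3, -1.9]
finger_gap: 0.0602
```

```bash
python3 - <<'E'
from clip import *
s=status.sense();print(s['ee_pos'],s['finger_gap'],s['contact_force'],s['t'])
snap('scene','s4');snap('side','d4')
cr=lambda f,x,y,w,h,k:cv2.resize(cv2.imread(f'pics/{f}.png')[y:y+h,x:x+w],(w*k,h*k),interpolation=cv2.INTER_CUBIC)
cv2.imwrite('pics/ov4.png',np.vstack([cr('s4',180,160,80,30,10),cr('d4',280,190,80,30,10)]))
E
```

```text
[ 0.46175809 -0.10071016  0.158783  ] 0.06018189273457191 [-0.1162863  -0.3051863  -1.85336914] 6.875
```

View pics/ov4.png

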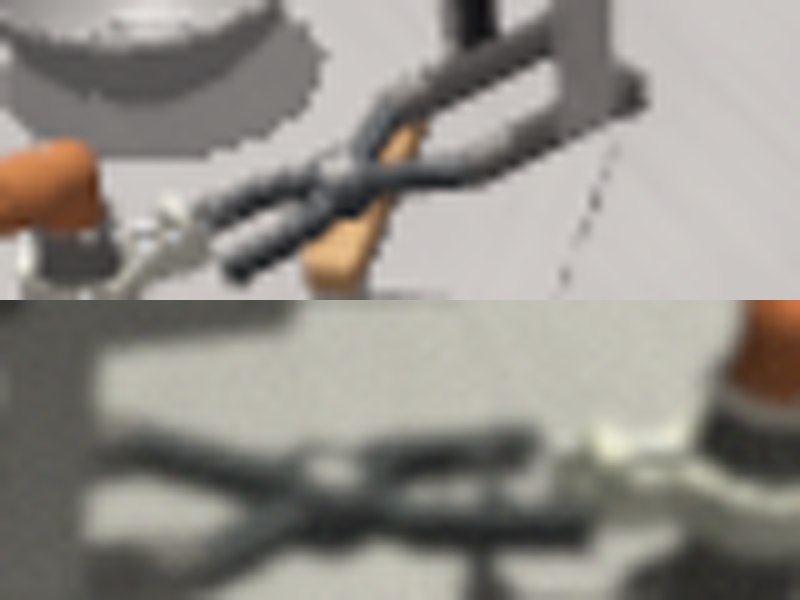

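```bash
python3 - <<'E'
from clip import *
c=np.array([.6440,-.0779]);d=np.array([.9923,.1237]);n=np.array([-d[1],d[0]])
for a,b in [((200.2,181.5),(338.8,212.3)),((202.8,187),(333.8,204))]:
    p,e=tri(('s4',a),('d4',b));print(p.round(4),np.round(e,4),'along',(p[:2]-c)@d,'lat',(p[:2]-c)@n)
# lug features via same cameras (s0/d0 overlay): catch bright spot
for a,b in [((175+172/8,165+130/8),(315+210/8,190+115/8))]:
    p,e=tri(('s3',a),('d3',b));print('catch',p.round(4),np.round(e,4),'along',(p[:2]-c)@d,'lat',(p[:2]-c)@n)
E
```

```text
[ 0.5958 -0.0953  0.1288] [0.0056 0.0056] along -0.0500159040437802 lat -0.01128004694691904
[ 0.597  -0.0605  0.1269] [0.0022 0.0022] along -0.04449687677398637 lat 0.023037882911868826
catch [ 0.6079 -0.0836  0.1412] [0.0006 0.0006] along -0.03657822961426497 lat -0.0012238895571494727
```

Jaws are level with the lugs (tip z about 0.128, catch top 0.141), with tips just at the lug ends (around (55,482) and (590,525) in the side crop) and one jaw either side. Now easing in.

Request:
{"fn": "drive_tool", "kwargs": {
  "steps": [
    {"dx": -0.1, "dy": -0.2, "dz": 0, "yaw": 0, "claw": 0.28},
    {"dx": -0.1, "dy": -0.2, "dz": 0.4, "yaw": 0, "claw": 0.28},
    {"dx": -0.1, "dy": -0.2, "dz": 0.8, "yaw": 0, "claw": 0.28},
    {"dx": -0.1, "dy": -0.25, "dz": 1.2, "yaw": 0, "claw": 0.28},
    {"dx": -0.1, "dy": -0.25, "dz": 1.6, "yaw": 0, "claw": 0.28},
    {"dx": -0.1, "dy": -0.25, "dz": 1.7, "yaw": 0, "claw": 0.28},
    {"dx": -0.1, "dy": -0.25, "dz": 1.7, "yaw": 0, "claw": 0.28}
  ]
}}

```text
t: 7.85
ee_pos: [0.4783, -0.1003, 0.1598]
tcp_rot: [0.513, 1.567, 0.677]
contact_force: [0.4, -0.9, -1.3]
finger_gap: 0.0599
```

```bash
python3 - <<'E'
from clip import *
s=status.sense();print(s['ee_pos'],s['finger_gap'],s['contact_force'],s['t'])
snap('scene','s5');snap('side','d5')
cr=lambda f,x,y,w,h,k:cv2.resize(cv2.imread(f'pics/{f}.png')[y:y+h,x:x+w],(w*k,h*k),interpolation=cv2.INTER_CUBIC)
cv2.imwrite('pics/ov5.png',np.vstack([cr('s5',175,165,50,18,16),cr('d5',315,195,50,18,16)]))
E
```

```text
[ 0.47826415 -0.10034673  0.15977029] 0.059892269610784706 [ 0.35814518 -0.90107262 -1.34483504] 7.85
```

View pics/ov5.png

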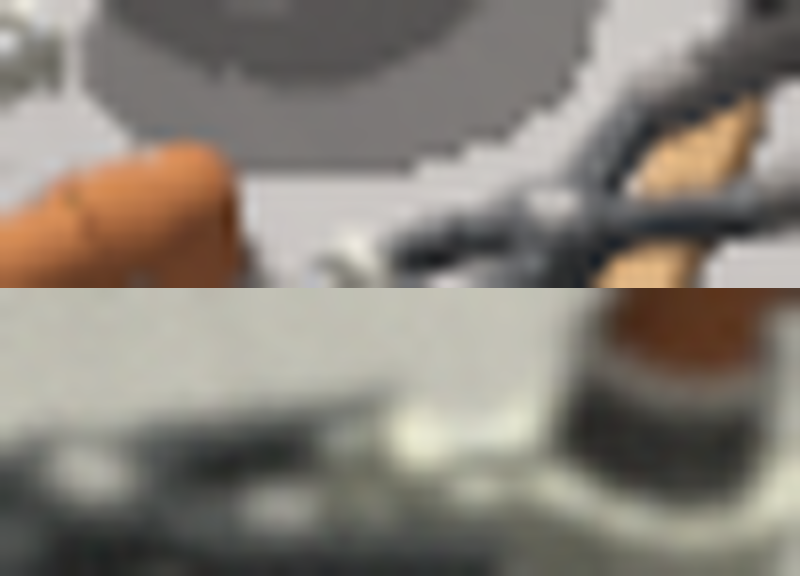

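The near jaw tip is now about 7 px further in, and the far jaw disappears behind the lugs, so the lugs are between the jaws with no contact force. Squeezing gradually with a 24 N cap, well below crushing.

Request:
{"fn": "drive_tool", "kwargs": {
  "steps": [
    {"dx": 0, "dy": 0, "dz": 0, "yaw": 0, "claw": 0.2},
    {"dx": 0, "dy": 0, "dz": 0, "yaw": 0, "claw": 0.14},
    {"dx": 0, "dy": 0, "dz": 0, "yaw": 0, "claw": 0.08},
    {"dx": 0, "dy": 0, "dz": 0, "yaw": 0, "claw": 0.04},
    {"dx": 0, "dy": 0, "dz": 0, "yaw": 0, "claw": 0.0},
    {"dx": 0, "dy": 0, "dz": 0, "yaw": 0, "claw": 0.0}
  ],
  "squeeze": 24
}}

```text
t: 8.7
ee_pos: [0.4777, -0.1006, 0.1596]
tcp_rot: [0.68, 1.568, 0.844]
contact_force: [-1.7, -1.9, -1.0]
finger_gap: 0.047
```

Request:
{"fn": "drive_tool", "kwargs": {
  "steps": [
    {"dx": 0, "dy": 0, "dz": 0, "yaw": 0, "claw": -0.05},
    {"dx": 0, "dy": 0, "dz": 0, "yaw": 0, "claw": -0.08},
    {"dx": 0, "dy": 0, "dz": 0, "yaw": 0, "claw": -0.1},
    {"dx": 0, "dy": 0, "dz": 0, "yaw": 0, "claw": -0.12},
    {"dx": 0, "dy": 0, "dz": 0, "yaw": 0, "claw": -0.12}
  ]
}}

```text
t: 9.32
ee_pos: [0.4769, -0.101, 0.1593]
tcp_rot: [1.355, 1.569, 1.518]
contact_force: [-4.2, -4.1, -0.9]
finger_gap: 0.0416
```

Request:
{"fn": "drive_tool", "kwargs": {
  "steps": [
    {"dx": 0, "dy": -0.1, "dz": -0.1, "yaw": 0, "claw": -0.14},
    {"dx": 0, "dy": -0.1, "dz": -0.1, "yaw": 0, "claw": -0.16},
    {"dx": 0, "dy": -0.1, "dz": -0.1, "yaw": 0, "claw": -0.18},
    {"dx": 0, "dy": -0.1, "dz": -0.1, "yaw": 0, "claw": -0.18}
  ]
}}

```text
t: 9.82
ee_pos: [0.4765, -0.102, 0.1595]
tcp_rot: [0.896, 1.569, 1.06]
contact_force: [-0.1, -2.0, -1.2]
finger_gap: 0.039
```

Request:
{"fn": "drive_tool", "kwargs": {
  "steps": [
    {"dx": 0, "dy": 0, "dz": 0, "yaw": 0, "claw": -0.18},
    {"dx": 0, "dy": 0, "dz": 0, "yaw": 0, "claw": -0.2},
    {"dx": 0, "dy": 0, "dz": 0, "yaw": 0, "claw": -0.2}
  ]
}}

```text
t: 10.2
ee_pos: [0.4763, -0.1019, 0.1594]
tcp_rot: [1.044, 1.569, 1.208]
contact_force: [-1.3, -0.3, -0.3]
finger_gap: 0.0379
```

Request:
{"fn": "drive_tool", "kwargs": {
  "steps": [
    {"dx": 0, "dy": 0, "dz": 0, "yaw": 0, "claw": -0.22},
    {"dx": 0, "dy": 0, "dz": 0, "yaw": 0, "claw": -0.22},
    {"dx": 0, "dy": 0, "dz": 0, "yaw": 0, "claw": -0.22}
  ]
}}

```text
t: 10.58
ee_pos: [0.4762, -0.1019, 0.1593]
tcp_rot: [1.243, 1.569, 1.407]
contact_force: [-1.8, -1.4, -1.0]
finger_gap: 0.037
```

Request:
{"fn": "drive_tool", "kwargs": {
  "steps": [
    {"dx": 0, "dy": 0, "dz": 0, "yaw": 0, "claw": -0.24},
    {"dx": 0, "dy": 0, "dz": 0, "yaw": 0, "claw": -0.25},
    {"dx": 0, "dy": 0, "dz": 0, "yaw": 0, "claw": -0.25},
    {"dx": 0, "dy": 0, "dz": 0, "yaw": 0, "claw": -0.25}
  ]
}}

```text
t: 11.08
ee_pos: [0.476, -0.1018, 0.1593]
tcp_rot: [1.435, 1.569, 1.598]
contact_force: [-3.1, -1.7, -0.7]
finger_gap: 0.0358
```

Request:
{"fn": "drive_tool", "kwargs": {
  "steps": [
    {"dx": 0, "dy": 0, "dz": 0, "yaw": 0, "claw": -0.1},
    {"dx": 0, "dy": 0, "dz": 0, "yaw": 0, "claw": 0.05},
    {"dx": 0, "dy": 0, "dz": 0, "yaw": 0, "claw": 0.18},
    {"dx": 0, "dy": 0, "dz": 0, "yaw": 0, "claw": 0.27},
    {"dx": 0, "dy": 0, "dz": 0, "yaw": 0, "claw": 0.27},
    {"dx": 0, "dy": 0, "dz": 0, "yaw": 0, "claw": 0.27}
  ]
}}

```text
t: 11.82
ee_pos: [0.4761, -0.1018, 0.1593]
tcp_rot: [1.396, 1.569, 1.56]
contact_force: [-0.0, -0.0, -1.2]
finger_gap: 0.0598
```

Request:
{"fn": "drive_tool", "kwargs": {
  "steps": [
    {"dx": 0, "dy": 0, "dz": -0.5, "yaw": 0, "claw": 0.27},
    {"dx": 0, "dy": 0, "dz": -1.2, "yaw": 0, "claw": 0.27},
    {"dx": 0, "dy": 0.1, "dz": -2, "yaw": 0, "claw": 0.27},
    {"dx": 0, "dy": 0.15, "dz": -3.5, "yaw": 0, "claw": 0.27},
    {"dx": 0, "dy": 0.2, "dz": -6, "yaw": 0, "claw": 0.27},
    {"dx": -1, "dy": 0.2, "dz": -7, "yaw": 0, "claw": 0.27},
    {"dx": -5, "dy": 0.2, "dz": -7, "yaw": 0, "claw": 0.27},
    {"dx": -10, "dy": 0.2, "dz": -7, "yaw": 0, "claw": 0.27}
  ]
}}

```text
t: 12.82
ee_pos: [0.4057, -0.1112, 0.2602]
tcp_rot: [1.784, 1.568, 1.947]
contact_force: [-0.2, -0.3, -0.2]
finger_gap: 0.0601
```

Request:
{"fn": "drive_tool", "kwargs": {
  "steps": [
    {"dx": -4.8, "dy": 0, "dz": 0, "yaw": 0, "claw": 0.27},
    {"dx": -4.8, "dy": -1.6, "dz": 5.5, "yaw": 0, "claw": 0.27},
    {"dx": -4.8, "dy": -3.2, "dz": 11, "yaw": 0, "claw": 0.27},
    {"dx": -4.8, "dy": -4.8, "dz": 16.5, "yaw": -0.06, "claw": 0.27},
    {"dx": -4.8, "dy": -6.4, "dz": 22, "yaw": -0.06, "claw": 0.27},
    {"dx": -4.8, "dy": -8.4, "dz": 27.5, "yaw": -0.06, "claw": 0.27},
    {"dx": -4.8, "dy": -8.4, "dz": 29.7, "yaw": -0.06, "claw": 0.27},
    {"dx": -4.8, "dy": -8.4, "dz": 29.7, "yaw": -0.06, "claw": 0.27}
  ]
}}

```text
t: 13.82
ee_pos: [0.7133, -0.1459, 0.3068]
tcp_rot: [1.884, 1.567, 2.108]
contact_force: [-0.0, 0.1, -1.5]
finger_gap: 0.0596
```

```bash
python3 - <<'E'
from clip import *
s=status.sense();print(s['ee_pos'],s['finger_gap'],s['contact_force'],s['t'])
a=snap('wrist','w6');snap('side','d6');snap('scene','s6')
u=proj('w6',[.605,-.083,.136])[0].astype(int);print(u)
x,y=u[0]-25,u[1]-22
c=lambda a,x,y,w,h,k:cv2.resize(a[y:y+h,x:x+w],(w*k,h*k),interpolation=cv2.INTER_CUBIC)
v=np.hstack([c(a,x,y,50,40,8),c(a,x-120,y,50,40,8)])
w=cv2.resize(a,(400,280));d=c(cv2.imread('pics/d6.png'),325,190,50,35,8)
cv2.imwrite('pics/v6.png',np.vstack([v,np.hstack([w,d])]))
E
```

```text
[ 0.71325456 -0.14594118  0.30683048] 0.05961126735122935 [-0.01985589  0.08757639 -1.45018928] 13.825
[333  99]
```

View pics/v6.png

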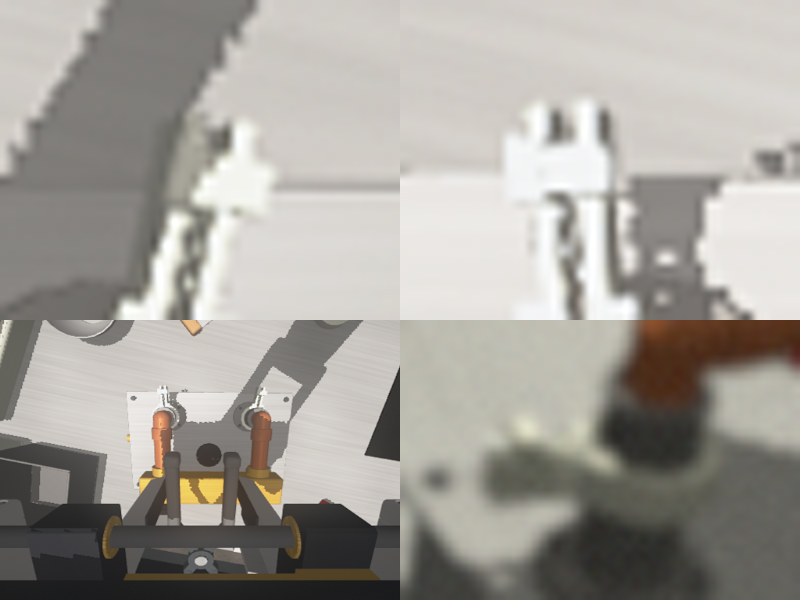

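The clip's lugs now have the same narrow gap as the shut one, with the catch spanning both, and it stays shut with the pliers away. Now taking the pliers back to the mat.

Request:
{"fn": "drive_tool", "kwargs": {
  "steps": [
    {"dx": 0, "dy": 5.5, "dz": -1, "yaw": 0, "claw": 0.27},
    {"dx": 0, "dy": 11, "dz": -2, "yaw": 0, "claw": 0.27},
    {"dx": 0, "dy": 16.5, "dz": -3, "yaw": 0.05, "claw": 0.27},
    {"dx": 0, "dy": 22, "dz": -4, "yaw": 0.1, "claw": 0.27},
    {"dx": 0, "dy": 27.5, "dz": -5, "yaw": 0.15, "claw": 0.27},
    {"dx": 0, "dy": 33, "dz": -6, "yaw": 0.2, "claw": 0.27},
    {"dx": 0, "dy": 38.5, "dz": -7, "yaw": 0.2, "claw": 0.27},
    {"dx": 0, "dy": 44, "dz": -8.3, "yaw": 0.2, "claw": 0.27}
  ]
}}

```text
t: 14.98
ee_pos: [0.5317, 0.2654, 0.3111]
tcp_rot: [1.295, 1.567, 1.317]
contact_force: [0.4, 0.1, -0.9]
finger_gap: 0.0597
```

```bash
python3 - <<'E'
from h import *
from scipy.spatial.transform import Rotation as R
s=status.sense();T=R.from_euler('xyz',s['tcp_rot']).as_matrix();print(s['ee_pos'],s['finger_gap'],'yaw',np.arctan2(T[1,2],T[0,2])-.0275)
print(T.T@(np.array([.506,.332,.034])-s['ee_pos'])*100)
E
```

```text
[0.53165198 0.26543819 0.31106386] 0.05968820030268982 yaw -0.005205506755296557
[27.72571972  6.6220854  -2.44156787]
```

Request:
{"fn": "drive_tool", "kwargs": {
  "steps": [
    {"dx": 3, "dy": 5, "dz": -2, "yaw": 0, "claw": 0.27},
    {"dx": 8, "dy": 6.6, "dz": -2.6, "yaw": 0, "claw": 0.27},
    {"dx": 13, "dy": 6.6, "dz": -2.6, "yaw": 0, "claw": 0.27},
    {"dx": 18, "dy": 6.6, "dz": -2.6, "yaw": 0, "claw": 0.27},
    {"dx": 22, "dy": 6.6, "dz": -2.6, "yaw": 0, "claw": 0.27},
    {"dx": 24.5, "dy": 6.6, "dz": -2.6, "yaw": 0, "claw": 0.27},
    {"dx": 25.5, "dy": 6.6, "dz": -2.6, "yaw": 0, "claw": 0.27},
    {"dx": 25.5, "dy": 6.6, "dz": -2.6, "yaw": 0, "claw": 0.27}
  ]
}}

```text
t: 15.98
ee_pos: [0.5043, 0.3313, 0.0569]
tcp_rot: [1.214, 1.567, 1.236]
contact_force: [0.0, 0.6, -0.9]
finger_gap: 0.0601
```

Request:
{"fn": "drive_tool", "kwargs": {
  "steps": [
    {"dx": 0.4, "dy": 0, "dz": 0, "yaw": 0, "claw": 0.27},
    {"dx": 0.8, "dy": 0, "dz": 0, "yaw": 0, "claw": 0.27},
    {"dx": 1.1, "dy": 0, "dz": 0, "yaw": 0, "claw": 0.27},
    {"dx": 1.4, "dy": 0, "dz": 0, "yaw": 0, "claw": 0.27},
    {"dx": 1.4, "dy": 0, "dz": 0, "yaw": 0, "claw": 0.27}
  ]
}}

```text
t: 16.6
ee_pos: [0.5042, 0.3314, 0.0427]
tcp_rot: [1.254, 1.567, 1.276]
contact_force: [0.1, -0.2, -0.9]
finger_gap: 0.0599
```

Request:
{"fn": "drive_tool", "kwargs": {
  "steps": [
    {"dx": 0.2, "dy": 0, "dz": 0, "yaw": 0, "claw": 0.27},
    {"dx": 0.4, "dy": 0, "dz": 0, "yaw": 0, "claw": 0.27},
    {"dx": 0.6, "dy": 0, "dz": 0, "yaw": 0, "claw": 0.27},
    {"dx": 0.8, "dy": 0, "dz": 0, "yaw": 0, "claw": 0.27},
    {"dx": 0.8, "dy": 0, "dz": 0, "yaw": 0, "claw": 0.27}
  ]
}}

```text
t: 17.23
ee_pos: [0.5042, 0.3314, 0.0345]
tcp_rot: [1.27, 1.567, 1.292]
contact_force: [0.2, -0.4, -0.3]
finger_gap: 0.0596
```

Request:
{"fn": "drive_tool", "kwargs": {
  "steps": [
    {"dx": 0.1, "dy": 0, "dz": 0, "yaw": 0, "claw": 0.27},
    {"dx": 0.2, "dy": 0, "dz": 0, "yaw": 0, "claw": 0.27},
    {"dx": 0.2, "dy": 0, "dz": 0, "yaw": 0, "claw": 0.27}
  ]
}}

```text
t: 17.6
ee_pos: [0.5044, 0.3315, 0.0344]
tcp_rot: [1.268, 1.568, 1.291]
contact_force: [-3.8, -1.6, 10.7]
finger_gap: 0.0597
```

Request:
{"fn": "drive_tool", "kwargs": {
  "steps": [
    {"dx": 0, "dy": 0, "dz": 0, "yaw": 0, "claw": 0.4},
    {"dx": 0, "dy": 0, "dz": 0, "yaw": 0, "claw": 0.6},
    {"dx": 0, "dy": 0, "dz": 0, "yaw": 0, "claw": 0.9},
    {"dx": 0, "dy": 0, "dz": 0, "yaw": 0, "claw": 0.9},
    {"dx": 0, "dy": 0, "dz": 0, "yaw": 0, "claw": 0.9},
    {"dx": -2, "dy": 0, "dz": 0, "yaw": 0, "claw": 0.9},
    {"dx": -6, "dy": 0, "dz": 0, "yaw": 0, "claw": 0.9},
    {"dx": -12.3, "dy": 0, "dz": 0, "yaw": 0, "claw": 0.9}
  ]
}}

```text
t: 18.6
ee_pos: [0.5029, 0.3304, 0.1572]
tcp_rot: [2.679, 1.568, 2.701]
contact_force: [0.3, -0.2, -0.2]
finger_gap: 0.089
```

Request:
{"fn": "drive_tool", "kwargs": {
  "steps": [
    {"dx": -4, "dy": 0, "dz": 0, "yaw": 0, "claw": 0.9},
    {"dx": -9, "dy": 0, "dz": 0, "yaw": 0, "claw": 0.9},
    {"dx": -14, "dy": 0, "dz": -2, "yaw": 0, "claw": 0.9},
    {"dx": -14, "dy": 0, "dz": -4, "yaw": 0, "claw": 0.9},
    {"dx": -14, "dy": 0, "dz": -4, "yaw": 0, "claw": 0.9}
  ]
}}

```text
t: 19.23
ee_pos: [0.4628, 0.3296, 0.2998]
tcp_rot: [1.373, 1.568, 1.396]
contact_force: [-0.2, 0.7, 0.1]
finger_gap: 0.0894
```

```bash
python3 - <<'E'
from h import *
s=status.sense();print(s['ee_pos'],s['finger_gap'],s['contact_force'],s['t'])
a=snap('scene','s7');b=snap('side','d7');snap('wrist','w7')
# pliers pixel changes on the mat, and changes elsewhere, vs. the first pictures
for f0,f1 in(('s0','s7'),('d0','d7')):
    d=cv2.absdiff(cv2.imread(f'pics/{f0}.png'),cv2.imread(f'pics/{f1}.png')).max(2)>45
    n,l,st,ce=cv2.connectedComponentsWithStats(cv2.morphologyEx(d.astype('uint8'),cv2.MORPH_CLOSE,np.ones((3,3))))
    print(f1,[(tuple(int(v) for v in st[i])) for i in range(1,n) if st[i,4]>8])
# pale handle blobs on mat
for f,(x,y,w,h) in(('s0',(230,250,80,60)),('s7',(230,250,80,60)),('d0',(255,150,65,30)),('d7',(255,150,65,30))):
    g=cv2.cvtColor(cv2.imread(f'pics/{f}.png'),cv2.COLOR_BGR2GRAY)[y:y+h,x:x+w]
    n,l,st,ce=cv2.connectedComponentsWithStats((g>95).astype('uint8'))
    print(f,[(tuple(int(v) for v in st[i]+[x,y,0,0,0]),(ce[i]+[x,y]).round(1).tolist()) for i in range(1,n) if st[i,4]>3])
E
```

```text
[0.46278718 0.32962167 0.29982326] 0.08938136174285732 [-0.20000375  0.65978471  0.07959716] 19.225
s7 [(273, 0, 123, 210, 8255), (324, 0, 180, 308, 13906), (398, 20, 7, 14, 46), (402, 39, 3, 7, 16), (399, 52, 7, 17, 75), (397, 76, 3, 7, 16), (331, 97, 10, 21, 80), (391, 98, 10, 17, 93), (338, 102, 12, 14, 58), (362, 104, 15, 15, 92), (371, 119, 49, 28, 542), (331, 123, 8, 8, 39), (336, 182, 18, 7, 55), (266, 261, 22, 12, 74), (275, 272, 23, 12, 83)]
d7 [(0, 0, 5, 18, 51), (27, 0, 29, 16, 369), (155, 0, 20, 6, 83), (253, 0, 27, 9, 204), (257, 14, 19, 4, 42), (156, 16, 12, 6, 40), (254, 23, 27, 12, 226), (25, 29, 49, 27, 507), (162, 29, 10, 2, 12), (154, 35, 5, 2, 9), (162, 34, 17, 11, 99), (250, 37, 31, 30, 455), (0, 38, 18, 42, 522), (150, 47, 38, 19, 249), (39, 58, 41, 39, 961), (159, 68, 10, 8, 48), (263, 68, 7, 11, 64), (176, 78, 5, 9, 34), (259, 80, 4, 6, 19), (37, 88, 19, 9, 112), (0, 97, 25, 19, 358), (70, 112, 11, 4, 19), (80, 117, 30, 43, 709), (0, 125, 27, 25, 262), (43, 125, 33, 22, 506), (101, 129, 126, 72, 3116), (15, 141, 17, 11, 80), (48, 154, 4, 7, 11), (10, 185, 49, 
[... 183 characters left out ...]
6, 25), [248.0, 282.9]), ((247, 285, 13, 9, 25), [252.8, 289.3]), ((230, 287, 17, 23, 206), [235.3, 301.6]), ((294, 302, 16, 8, 41), [302.5, 306.3])]
s7 [((230, 250, 31, 13, 219), [240.1, 254.1]), ((242, 262, 56, 24, 227), [273.2, 276.4]), ((230, 287, 17, 23, 206), [235.3, 301.6]), ((248, 286, 12, 9, 21), [253.4, 290.0]), ((294, 302, 16, 8, 41), [302.5, 306.3])]
d0 [((309, 150, 11, 19, 115), [315.7, 156.3]), ((264, 161, 20, 2, 32), [274.2, 161.6]), ((295, 163, 4, 3, 10), [296.5, 164.2]), ((266, 169, 20, 2, 29), [273.8, 169.3])]
d7 [((309, 150, 11, 20, 114), [315.8, 156.4]), ((267, 161, 4, 1, 4), [268.5, 161.0]), ((295, 163, 4, 3, 10), [296.5, 163.8]), ((270, 168, 15, 2, 25), [278.0, 168.6])]
```

```bash
python3 -c "
from h import *
print(ticket.job_done(), status.sense()['t'])"
```

```text
the job is handed in; nothing more can be done
the job is handed in; nothing more can be done
```

The open clip, on the pipe nearer the mat at about (0.644, -0.078), is now shut. The pliers are back flat on the mat and released. I handed the job in at about 19.4 s.

- **Clip:** I squeezed the lugs in steps with the grip limited to 24 N, down to 36 mm across the handles. I had no direct signal of the click. With the pliers away, the picture from above showed the same narrow gap as the other shut clip, with the catch across both lugs.
- **Pliers:** in the last scene and side images the pivot and handles are within about 1 px of where they started. The shifts match a sideways move of about 2 mm, with no lift or tilt.
- **Other things:** comparing the images before and after showed changes only at the arm, its shadow and the pliers. The turquoise pliers were not touched.
- **Forces:** the highest reported was about 11 N, when setting the pliers down on the mat.

**Checks that disagreed or failed:**
- The jaws hung about 10 mm lower in the hand than expected, so I raised the approach to match.
- The two-view fix on the jaw tips had up to 6 mm of residual sideways, so I went in slowly and watched the forces.
- My first move was refused because its rows left out the gripper value.
- The last wrist picture could not be viewed because the picture limit was reached, so the check that the pliers lie flat rests on the numbers.

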